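# Bring the salt box round to the front of the turntable

### The job

Turn the wooden turntable by pushing it lightly at its rim knobs with the fingertips, either way round, until the square lidded salt box stands squarely in line with the steel tongue that sticks out from under the disc, then let go and move clear. Grip and lift nothing, do not touch the three things standing on the disc, turn it calmly so that they neither slide nor tip, and leave the comal, tortilla press, basket and bottle beside it where they are.

Things in the scene. Friction and masses are not known exactly. Their poses are not given: they have to be found in the camera images.
- carousel: Plywood turntable disc, 280 mm across; origin on its axis at the disc's underside, 25 mm above the work surface (top face 43 mm above it); z up, x and y turn with it, endlessly both ways. Six upright wooden knobs, 16 mm across, 30 mm tall, stand on top, 128 mm from the axis, at 30, 90, 150, 210, 270, 330 degrees from x towards y. Drags slightly (1 N at a knob), stays where left.
- front (a point): Front mark: fixed point (does not turn), 62 mm from the turning axis, level with the disc's top face. The line from the axis through it runs along the steel tongue (34 mm wide, 10 mm high) that shows beyond the disc from 140 to 202 mm from the axis, pointing towards the robot within about 20 degrees.
- salt_c (a point): Centre (22 mm up) of the salt box: square wooden box with flat lid, 52 x 52 mm, 44 mm high, with a small lid knob up to 56 mm; the only square thing on the disc. Loose on the disc, about 62 mm from the axis, in one of three places 120 degrees apart, each midway between two knobs.
- jar_c (a point): Centre (27 mm up) of a round glass jar with a steel lid, 54 mm across, 54 mm high, loose on another of the three places.
- cup_c (a point): Centre (18 mm up) of an open round white cup, 58 mm across, 36 mm high, loose on the third place.
- comal: Round dark steel comal, 220 mm across, 16 mm high, with a flat handle; origin at the centre of its underside. Bystander on the left.
- press: Round aluminium tortilla press, 170 mm across, 52 mm high with its lever; origin at the centre of its underside. Bystander on the right.
- basket: Lidded red plastic tortilla basket, 168 mm across, 103 mm high; origin at the centre of its underside. Bystander beyond, on the left.
- oil: Green glass bottle, 54 mm across, 140 mm high; origin at the centre of its underside. Bystander beyond, on the right.
Things that resemble listed ones, but are neither listed nor needed, are in the scene too. What is meant by the part that bears salt_c is not green, and is the larger of those in its own colour.

How it is judged (in metres and radians):
At the end, for the whole second after the job is handed in: The salt box's centre is within 12 mm of the front mark (about 11 degrees of the tongue's line), the turntable is at rest, and the salt box, jar and cup stand upright on the disc, 50 to 74 mm from its axis (horizontal distance between salt_c and front below 0.012 m and angular speed of carousel below 0.05 rad/s and angle between each of salt_c, jar_c, cup_c's own z axis and vertical below 0.1 rad and horizontal distance between salt_c and carousel between 0.05 and 0.074 m and z of salt_c in the frame of carousel below 0.046 m and horizontal distance between jar_c and carousel between 0.05 and 0.074 m and z of jar_c in the frame of carousel below 0.051 m and horizontal distance between cup_c and carousel between 0.05 and 0.074 m and z of cup_c in the frame of carousel below 0.042 m); the robot touches nothing.
It fails at once if the salt box, jar or cup is touched by the robot (contact force between any of the fingers, the arm and salt above 0.5 N or contact force between any of the fingers, the arm and jar above 0.5 N or contact force between any of the fingers, the arm and cup above 0.5 N).
It fails at once if something on the disc is lifted (by 15 mm or more), tipped (by more than about 14 degrees) or slides 15 mm towards or away from the axis (z of salt_c in the frame of carousel above 0.055 m or angle between any of salt_c, jar_c, cup_c's own z axis and vertical above 0.25 rad or horizontal distance between any of salt_c, jar_c, cup_c and carousel below 0.047 m or horizontal distance between any of salt_c, jar_c, cup_c and carousel above 0.077 m or z of jar_c in the frame of carousel above 0.06 m or z of cup_c in the frame of carousel above 0.051 m).
It fails at once if the turntable is pressed or gripped with more than 30 N (contact force between the fingers and carousel above 30 N).
It fails at once if the turntable is whirled faster than 2.5 rad/s (angular speed of carousel above 2.5 rad/s).
It fails at once if the comal, press, basket or bottle is moved by more than 20 mm (distance of any of comal, press, basket, oil from where it was at the start of the episode above 0.02 m).
It also fails if it takes over 56 s, if anything falls off the work surface, if the arm or the gripper's body presses on something with over 40 N, if the wrist force passes 120 N, or if a joint passes its speed limit or range.

### The arm

A 6-joint arm with a two-finger parallel gripper is mounted at the origin on the work surface. World frame = base frame: x ahead of the robot, y to its left, z up, the work surface at z = 0. Lengths are in mm, angles in rad, forces in N, time in s.
With the tool pointing down it reaches from about 325 to 775 mm from the base axis. Payload 5.5 kg.
Tool frame: the origin (TCP) lies midway between the tips of the shut fingers; the grasp point (between the pads) lies 19 mm behind it; z points along the fingers, y is the line along which they close (so a half turn about z gives the same grasp; the last joint's range is limited). The gripper opens to 85 mm and grips with 20 to 120 N. Pads are 22 mm wide; open, the fingers measure 114 mm over their backs; the gripper's body (76 mm by 85 mm) begins 54 mm behind the grasp point. The pads swing forward as they close: fully open they stand 13 mm farther back than shut.
Start: joints at [1.143, 0.091, 1.231, -0, 1.82, -0.057], TCP at [217.422, 559.235, 231.275] pointing down, gripper open.
Joint ranges: [-2.87, 2.87], [-0.86, 2.18], [0.17, 2.46], [-1.51, 4.65], [0.06, 2.69], [-2.65, 2.65]. Speed limits (rad/s): [2.57, 2.57, 3.01, 3.14, 3.14, 3.14].

### API

Orientations are given as a unit quaternion [w, x, y, z].
In Python, from cell import manip gives the robot as it stands. The module is installed in compiled form; this text tells all that it offers.
- The arm moves only by the tool drive_tool, never from a script. Its argument "targets" is a list of rows, each an object of numbers: "dx", "dy", "dz": the shift along the tool's x, y, z in m; "rx", "ry", "rz": the turn, a rotation vector about the tool's x, y, z in degrees; "jaw": the closure, from -1 (fully open) to 1 (shut). A call has 1 to 5 rows; each row shifts and turns the commanded pose from where the row before left it, along the tool's axes as they then stand; what a row does not reach is not made up. A row lasts 1/8 s, in which the tool goes at most 62.5 mm and 10.7 degrees, less where a joint would pass 70% of its speed; a pose out of reach is approached as far as the arm can. A call is refused whole if a number of a shift passes 0.0625 or a number of a turn 10.7, either way. A call with a gripper value outside its range is refused whole. The fingers move at their own pace and stop on an object; the grip force is fixed at half the most. Time passes only in rows, so rows that do not move let the fingers close. It gives the time, the measured TCP pose, the force, the opening and the grip force at its end, in the units of the state.
- manip.observe(): the state, without advancing time (a new reading comes with each control period).
- manip.grab_frame(name): name is "side" or "top"; returns the picture (384x512x3 uint8, blue, green, red); there is no depth.
- manip.calibration(name): a dict with "fovy" (degrees; the focal length in pixels is half the picture's height over the tangent of half this angle, whatever the lens; pixels are square), "cx", "cy" (the principal point, pixels), "k1" (the pictures are not rectified: a ray, as slopes to the right and down, at radius r is drawn at 1 + k1 r^2 times it, then the intrinsics apply), "camera_from_world" (4x4, takes a point from world to camera coordinates). Camera axes: x right, y up, looking along -z (the intrinsics and any distortion apply to the point x, -y, -z); pixel columns grow to the right and rows downward; lengths in mm; the calibration is good to about 2 mm. A picture is of the moment at which its call begins. calibration takes no time and is no camera call.
- manip.hand_in(): hands the job in; it is judged then, once.
The state is a dict: "time": time; "q": joint angles; "joint_velocities": joint speeds; "effort": joint torques, N m; "tcp_pos": TCP position; "tool_rot": TCP orientation; "wrist_force": force on the tool from outside, world axes, zero at the start; "wrist_torque": the same for the moment, N m; "finger_gap": finger opening in mm; "grasp_force": force on a finger pad.
Only numpy, scipy, OpenCV 4.12 (cv2) and the standard library are available. Lean on these libraries where they do the work, as an engineer would, in place of code of your own. Each camera call takes 0.05 s, during which the arm holds its last target. There are 200 camera calls.

## Working session

There is one attempt and no reset: what is moved stays moved. The work goes in short steps, Python scripts to look and compute and a tool call to move; the robot and the scene stay as the last step left them, time stands still between calls to the robot, and variables do not carry over. Pictures are saved under pics/ and viewed, at most 10 in all, crops included, and the job is handed in when it is done.

Besides the shell and the picture viewer there is one more tool, called after ">>>" as a command line: name --argument value ..., lists and objects as JSON in quotes. drive_tool: Moves the arm, as the interface text tells. Its arguments: {"type":"object","properties":{"targets":{"type":"array","items":{"type":"object","properties":{"dx":{"type":"number"},"dy":{"type":"number"},"dz":{"type":"number"},"rx":{"type":"number"},"ry":{"type":"number"},"rz":{"type":"number"},"jaw":{"type":"number"}}}}},"required":["targets"]}

```bash
mkdir -p pics
cat > h.py <<'E'
import numpy as np, cv2
from cell import manip
def cal(n):
    c=manip.calibration(n); f=192/np.tan(np.radians(c["fovy"])/2)
    return c,f,np.array(c["camera_from_world"])
def ray(n,u,v,z):
    c,f,T=cal(n); d=np.array([(u-c["cx"])/f,(v-c["cy"])/f]); s=d.copy()
    for _ in range(20): s=d/(1+c["k1"]*(s@s))
    R=T[:3,:3]; o=-R.T@T[:3,3]; w=R.T@np.array([s[0],-s[1],-1])
    return (o+w*(z-o[2])/w[2])[:2]
def px(n,P):
    c,f,T=cal(n); p=T[:3,:3]@np.array(P,float)+T[:3,3]; s=np.array([p[0],-p[1]])/-p[2]
    s=s*(1+c["k1"]*(s@s)); return s*f+[c["cx"],c["cy"]]
E
python3 - <<'E'
from h import *
for n in("top","side"):
    im=manip.grab_frame(n); cv2.imwrite(f"pics/{n}0.png",im); cv2.imwrite(f"pics/{n}0b.png",cv2.resize(im,(800,600)))
s=manip.observe(); print(s["tcp_pos"],s["tool_rot"],s["time"])
for n in("top","side"):
    c,f,T=cal(n);print(n,f,-T[:3,:3].T@T[:3,3])
E
```

```text
[217.31932496 558.96251841 230.2506255 ] [-2.16316542e-04  1.84338947e-01  9.82862308e-01 -8.88217035e-04] 0.1
top 364.2125641561629 [ 389.29570046   -8.22784446 1053.09256736]
side 369.2500697542206 [  444.77210047 -1008.13112094   694.80395686]
```

View pics/top0b.png

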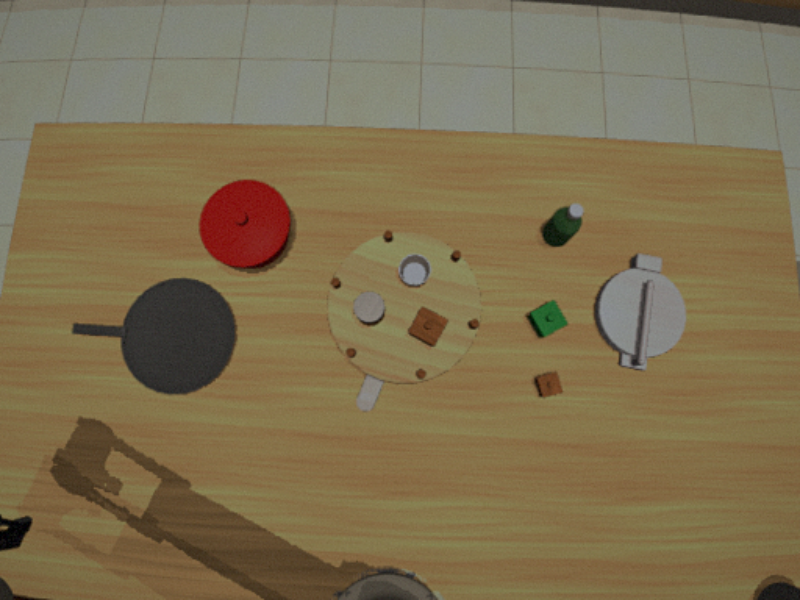

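View pics/side0b.png

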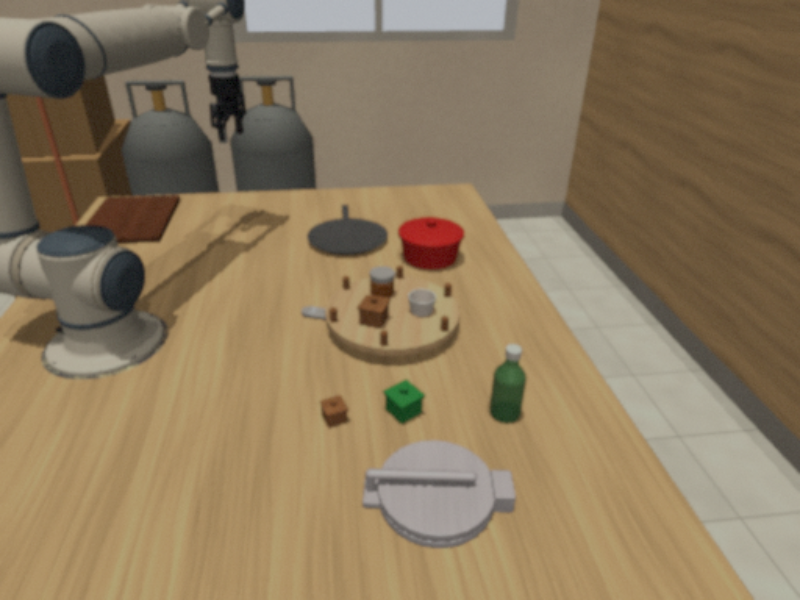

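The top view shows the disc centred near (404,308), the salt box at (428,326), the jar at (369,307) and the cup at (414,269). The tongue is at (370,393). The knobs are at (388,236), (456,255), (474,324), (421,374), (351,352) and (336,283), all in 800x600 pixels.

```bash
cat >> h.py <<'E'
def brown(im):
    h=cv2.cvtColor(im,cv2.COLOR_BGR2HSV); m=((h[...,0]<14)&(h[...,1]>110)&(h[...,2]>30)&(h[...,2]<150)).astype(np.uint8)
    n,_,st,ce=cv2.connectedComponentsWithStats(m); return [(ce[i],st[i,4]) for i in range(1,n) if st[i,4]>8]
def scene(verbose=True):
    im=manip.grab_frame("top"); K=[];S=None
    for c,a in brown(im):
        p=ray("top",*c,70)
        if np.hypot(*(p-C0))<155:
            if a>150: S=ray("top",*c,46)
            else: K.append(p)
    return im,np.array(K),S
C0=ray("top",404/1.5625,308/1.5625,43)
E
python3 - <<'E'
from h import *
im,K,S=scene()
print(C0,S); print(K)
for c,a in brown(im): print(c,a)
# circle fit to knobs
A=np.c_[2*K,np.ones(len(K))]; x=np.linalg.lstsq(A,(K**2).sum(1),rcond=None)[0]
C=x[:2]; print("C",C,np.sqrt(x[2]+C@C))
print("knob ang",np.degrees(np.arctan2(*(K-C).T[::-1])), np.hypot(*(K-C).T))
h=cv2.cvtColor(im,cv2.COLOR_BGR2HSV)
m=((h[...,1]<60)&(h[...,2]>90)).astype(np.uint8)
n,_,st,ce=cv2.connectedComponentsWithStats(m)
for i in range(1,n):
    if st[i,4]>40:
        p=ray("top",*ce[i],10)
        if np.hypot(*(p-C))<230: print("grey",ce[i],st[i,4],p,np.hypot(*(p-C)),np.degrees(np.arctan2(*(p-C)[::-1])))
d=S-C; print("salt",np.hypot(*d),np.degrees(np.arctan2(d[1],d[0])))
E
```

```text
[570.55352664  -7.78439524] [538.90700676 -50.44165746]
[[ 698.50720029   26.82195081]
 [ 665.65329112  -96.21217741]
 [ 607.06376266  115.41258367]
 [ 543.79756938 -128.7376374 ]
 [ 484.97296119   82.28742874]
 [ 452.88173068  -40.58651552]]
[156.78953821 143.50715161] 2447
[248.0952381  150.28571429] 21
[291.47826087 163.2173913 ] 23
[214.68181818 180.68181818] 22
[273.40065147 208.6742671 ] 307
[302.47619048 206.71428571] 21
[224.1 225.2] 20
[269.15789474 238.94736842] 19
[350.8253012 245.8253012] 166
C [575.61797749  -6.68787155] 126.81883271348917
knob ang [  15.25276651  -44.83694269   75.55787065 -104.61267142  135.53259524
 -164.56032778] [127.37609381 126.96833874 126.08472774 126.12963061 127.0162314
 127.33147428]
grey [264.734375   173.09765625] 256 [649.09912153 -23.21105351] 75.31596160510476 -12.672905650799887
grey [235.70333333 195.94666667] 300 [577.29852479  58.84478599] 65.55420232934917 88.53100466351611
grey [235.82677165 251.2480315 ] 254 [418.36476056  50.54590719] 167.34479275706389 160.00055063649148
salt 57.114701728539984 -129.99783683396674
```

>>> drive_tool --targets '[{"dx":-0.02,"dy":-0.02,"jaw":1},{"dx":-0.032,"dy":-0.036,"jaw":1},{"dx":-0.032,"dy":-0.036,"jaw":1},{"dx":-0.032,"dy":-0.036,"jaw":1},{"dx":-0.032,"dy":-0.036,"jaw":1}]'

```text
invalid input at $.targets[0]: expected keys dx, dy, dz, rx, ry, rz, jaw
```

>>> drive_tool --targets '[{"dx":-0.032,"dy":-0.036,"jaw":1},{"dx":-0.032,"dy":-0.036,"jaw":1},{"dx":-0.032,"dy":-0.036,"jaw":1},{"dx":-0.032,"dy":-0.036,"jaw":1},{"dx":-0.032,"dy":-0.036,"jaw":1}]'

```text
invalid input at $.targets[0]: expected keys dx, dy, dz, rx, ry, rz, jaw
```

>>> drive_tool --targets '[{"dx":-0.032,"dy":-0.036,"jaw":1},{"dx":-0.032,"dy":-0.036,"jaw":1},{"dx":-0.032,"dy":-0.036,"jaw":1},{"dx":-0.032,"dy":-0.036,"jaw":1},{"dx":-0.015,"dy":-0.02,"jaw":1}]'

```text
invalid input at $.targets[0]: expected keys dx, dy, dz, rx, ry, rz, jaw
```

>>> drive_tool --targets '[{"rz":10,"jaw":1},{"rz":10,"jaw":1},{"rz":10,"jaw":1},{"rz":10,"jaw":1},{"rz":3,"jaw":1}]'

```text
invalid input at $.targets[0]: expected keys dx, dy, dz, rx, ry, rz, jaw
```

>>> drive_tool --targets '[{"jaw":1}]'

```text
invalid input at $.targets[0]: expected keys dx, dy, dz, rx, ry, rz, jaw
```

All keys are required in every row.

>>> drive_tool --targets '[{"dx":-0.02,"dy":-0.02,"dz":0,"rx":0,"ry":0,"rz":0,"jaw":1},{"dx":-0.032,"dy":-0.036,"dz":0,"rx":0,"ry":0,"rz":0,"jaw":1},{"dx":-0.032,"dy":-0.036,"dz":0,"rx":0,"ry":0,"rz":0,"jaw":1},{"dx":-0.032,"dy":-0.036,"dz":0,"rx":0,"ry":0,"rz":0,"jaw":1},{"dx":-0.032,"dy":-0.036,"dz":0,"rx":0,"ry":0,"rz":0,"jaw":1}]'

```text
time: 0.78
tcp_pos: [296.2, 351.2, 230.9]
tool_rot: [-0.0, 0.184, 0.983, -0.0]
wrist_force: [0.4, -0.5, -0.3]
finger_gap: -0.2
grasp_force: 0.0
```

>>> drive_tool --targets '[{"dx":-0.032,"dy":-0.036,"dz":0,"rx":0,"ry":0,"rz":0,"jaw":1},{"dx":-0.032,"dy":-0.036,"dz":0,"rx":0,"ry":0,"rz":0,"jaw":1},{"dx":-0.032,"dy":-0.036,"dz":0,"rx":0,"ry":0,"rz":0,"jaw":1},{"dx":-0.032,"dy":-0.036,"dz":0,"rx":0,"ry":0,"rz":0,"jaw":1},{"dx":-0.032,"dy":-0.036,"dz":0,"rx":0,"ry":0,"rz":0,"jaw":1}]'

```text
time: 1.4
tcp_pos: [380.0, 125.5, 231.1]
tool_rot: [0.0, 0.184, 0.983, 0.0]
wrist_force: [0.4, -0.8, -0.2]
finger_gap: -0.1
grasp_force: 0.0
```

>>> drive_tool --targets '[{"dx":-0.032,"dy":-0.036,"dz":0,"rx":0,"ry":0,"rz":0,"jaw":1},{"dx":-0.032,"dy":-0.036,"dz":0,"rx":0,"ry":0,"rz":0,"jaw":1},{"dx":-0.032,"dy":-0.036,"dz":0,"rx":0,"ry":0,"rz":0,"jaw":1},{"dx":-0.032,"dy":-0.036,"dz":0,"rx":0,"ry":0,"rz":0,"jaw":1},{"dx":-0.015,"dy":-0.02,"dz":0,"rx":0,"ry":0,"rz":0,"jaw":1}]'

```text
time: 2.02
tcp_pos: [453.9, -79.8, 230.6]
tool_rot: [-0.001, 0.185, 0.983, -0.0]
wrist_force: [0.6, 1.0, 0.1]
finger_gap: -0.1
grasp_force: 0.0
```

>>> drive_tool --targets '[{"dx":0,"dy":0,"dz":0,"rx":0,"ry":0,"rz":10,"jaw":1},{"dx":0,"dy":0,"dz":0,"rx":0,"ry":0,"rz":10,"jaw":1},{"dx":0,"dy":0,"dz":0,"rx":0,"ry":0,"rz":10,"jaw":1},{"dx":0,"dy":0,"dz":0,"rx":0,"ry":0,"rz":10,"jaw":1},{"dx":0,"dy":0,"dz":0,"rx":0,"ry":0,"rz":3,"jaw":1}]'

```text
time: 2.65
tcp_pos: [453.5, -77.7, 230.9]
tool_rot: [-0.0, 0.533, 0.846, -0.0]
wrist_force: [0.2, -0.2, 0.3]
finger_gap: -0.1
grasp_force: 0.0
```

>>> drive_tool --targets '[{"dx":0,"dy":0,"dz":0,"rx":0,"ry":0,"rz":0,"jaw":1}]'

```text
time: 2.78
tcp_pos: [453.6, -77.6, 231.0]
tool_rot: [-0.0, 0.531, 0.847, -0.0]
wrist_force: [-0.4, -0.4, -0.3]
finger_gap: 0.1
grasp_force: 0.0
```

>>> drive_tool --targets '[{"dx":0,"dy":0.007,"dz":0.03,"rx":0,"ry":0,"rz":0,"jaw":1},{"dx":0,"dy":0,"dz":0.045,"rx":0,"ry":0,"rz":0,"jaw":1},{"dx":0,"dy":0,"dz":0.045,"rx":0,"ry":0,"rz":0,"jaw":1},{"dx":0,"dy":0,"dz":0.035,"rx":0,"ry":0,"rz":0,"jaw":1},{"dx":0,"dy":0,"dz":0.018,"rx":0,"ry":0,"rz":0,"jaw":1}]'

```text
time: 3.4
tcp_pos: [458.9, -74.3, 56.0]
tool_rot: [-0.002, 0.531, 0.847, -0.001]
wrist_force: [-0.7, -0.0, 0.7]
finger_gap: 0.0
grasp_force: 0.0
```

Run:
```python
from h import *
for n,z in(("top",70),("side",60)):
    im=manip.grab_frame(n); u,v=px(n,(500,-20,60)).astype(int); a=im[max(v-90,0):v+90,max(u-120,0):u+120]; cv2.imwrite(f"pics/{n}1.png",cv2.resize(a,None,fx=3,fy=3))
s=manip.observe(); print(s["tcp_pos"],s["wrist_force"])
```

```text
[458.84343508 -74.3406762   56.3685498 ] [-0.7173358  -0.03832399 -0.10991097]
```

View pics/side1.png

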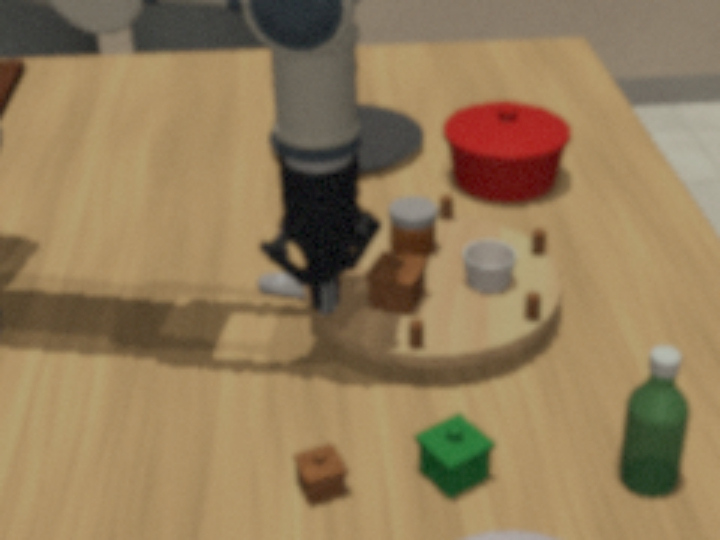

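The side crop shows the shut fingertips beside the disc at about (327,295), clear of the salt box at (398,280), with nothing touching. I'll start the push, moving clockwise along the arc.

>>> drive_tool --targets '[{"dx":0.005,"dy":0,"dz":0,"rx":0,"ry":0,"rz":-0.5,"jaw":1},{"dx":0.005,"dy":0,"dz":0,"rx":0,"ry":0,"rz":2.1,"jaw":1},{"dx":0.005,"dy":0,"dz":0,"rx":0,"ry":0,"rz":2.1,"jaw":1},{"dx":0.005,"dy":0,"dz":0,"rx":0,"ry":0,"rz":2.1,"jaw":1},{"dx":0.005,"dy":0,"dz":0,"rx":0,"ry":0,"rz":2.1,"jaw":1}]'

```text
time: 4.12
tcp_pos: [451.1, -51.8, 60.6]
tool_rot: [0.002, 0.589, 0.808, 0.001]
wrist_force: [0.5, -1.2, 0.2]
finger_gap: 0.2
grasp_force: 0.4
```

>>> drive_tool --targets '[{"dx":0.005,"dy":0,"dz":0,"rx":0,"ry":0,"rz":2.1,"jaw":1},{"dx":0.005,"dy":0,"dz":0,"rx":0,"ry":0,"rz":2.1,"jaw":1},{"dx":0.005,"dy":0,"dz":0,"rx":0,"ry":0,"rz":2.1,"jaw":1},{"dx":0.005,"dy":0,"dz":0,"rx":0,"ry":0,"rz":2.1,"jaw":1},{"dx":0.005,"dy":0,"dz":0,"rx":0,"ry":0,"rz":2.1,"jaw":1}]'

```text
time: 4.75
tcp_pos: [445.1, -27.5, 60.6]
tool_rot: [0.002, 0.661, 0.751, 0.001]
wrist_force: [-0.3, 0.1, -0.2]
finger_gap: 0.1
grasp_force: 0.4
```

```bash
cat >> h.py <<'E'
C=np.array([575.6,-6.7])
def rep(name=None):
    im,K,S=scene(); d=S-C
    a=np.degrees(np.arctan2(*(K-C).T[::-1])); e=np.exp(6j*np.radians(a)).mean()
    print("knobs",np.sort(a%360).round(1),"phase60",np.degrees(np.angle(e))/6%60)
    print("salt",np.hypot(*d),np.degrees(np.arctan2(d[1],d[0]))%360)
    s=manip.observe(); t=s["tcp_pos"][:2]-C; print("tcp",s["tcp_pos"],np.hypot(*t),np.degrees(np.arctan2(t[1],t[0]))%360, s["wrist_force"])
    q=s["tool_rot"]; print("head",2*np.degrees(np.arctan2(q[2],q[1])))
    if name:
        u,v=px("top",(540,-7,43)).astype(int); cv2.imwrite(f"pics/{name}.png",cv2.resize(im[v-90:v+90,u-110:u+110],None,fx=3,fy=3))
E
python3 -c "
from h import *
rep('top2')"
```

```text
Traceback (most recent call last):
  File "h.py", line 28, in rep
    im,K,S=scene(); d=S-C
                      ~^~
TypeError: unsupported operand type(s) for -: 'NoneType' and 'float'
```

```bash
sed -i 's/im,K,S=scene(); d=S-C/im,K,S=scene(); d=(np.zeros(2) if S is None else S-C)/' h.py
python3 -c "
from h import *
rep('top2')"
```

```text
knobs [ 59.6 119.9 225.8 299.4 359.5] phase60 57.35434584094367
salt 0.0 0.0
tcp [445.07146813 -27.12510261  60.38259002] 132.11692718294069 188.8935217872824 [-0.21517968 -0.11369161  0.87551302]
head 97.40276705867032
```

View pics/top2.png

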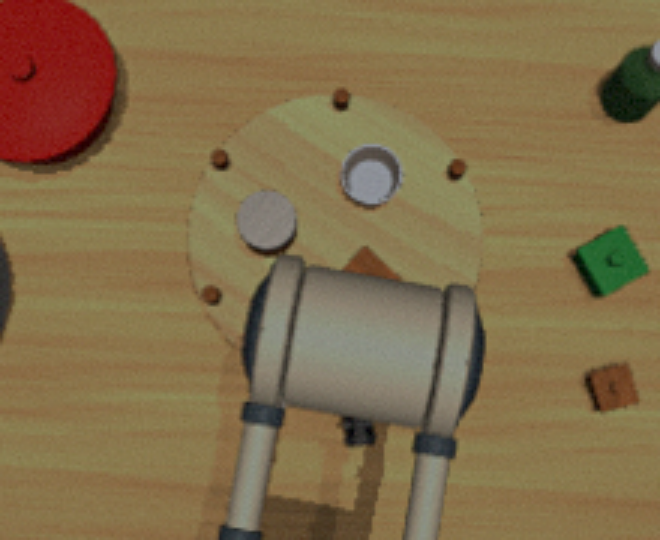

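The top view shows the gripper arm over the near rim. The visible knobs have turned about 16° clockwise, and the jar (267,220) and cup (371,176) stand undisturbed. About 49.5° remain.

>>> drive_tool --targets '[{"dx":0.005,"dy":-0.001,"dz":0.001,"rx":0,"ry":0,"rz":2.1,"jaw":1},{"dx":0.005,"dy":-0.001,"dz":0.001,"rx":0,"ry":0,"rz":2.1,"jaw":1},{"dx":0.005,"dy":-0.001,"dz":0.001,"rx":0,"ry":0,"rz":2.1,"jaw":1},{"dx":0.005,"dy":0,"dz":0,"rx":0,"ry":0,"rz":2.1,"jaw":1},{"dx":0.005,"dy":0,"dz":0,"rx":0,"ry":0,"rz":2.1,"jaw":1}]'

```text
time: 5.48
tcp_pos: [440.4, -2.9, 56.7]
tool_rot: [0.001, 0.726, 0.687, 0.001]
wrist_force: [-0.7, -1.1, 0.1]
finger_gap: -0.1
grasp_force: 0.5
```

>>> drive_tool --targets '[{"dx":0.005,"dy":0,"dz":0,"rx":0,"ry":0,"rz":2.1,"jaw":1},{"dx":0.005,"dy":0,"dz":0,"rx":0,"ry":0,"rz":2.1,"jaw":1},{"dx":0.005,"dy":0,"dz":0,"rx":0,"ry":0,"rz":2.1,"jaw":1},{"dx":0.005,"dy":0,"dz":0,"rx":0,"ry":0,"rz":2.1,"jaw":1},{"dx":0.005,"dy":0,"dz":0,"rx":0,"ry":0,"rz":2.1,"jaw":1}]'

```text
time: 6.1
tcp_pos: [443.6, 21.9, 56.7]
tool_rot: [0.001, 0.786, 0.618, 0.001]
wrist_force: [-1.3, -0.9, 0.6]
finger_gap: -0.1
grasp_force: 0.5
```

```bash
python3 -c "
from h import *
rep()"
```

```text
knobs [ 39.2  99.5 195.9 219.8 279.4 339.3] phase60 38.05104570687928
salt 0.0 0.0
tcp [443.67485397  22.44851853  56.68919787] 135.10692168635532 167.54081550315934 [ 0.50877752 -1.15444008  0.04713444]
head 76.2866879773893
```

>>> drive_tool --targets '[{"dx":0.005,"dy":0,"dz":0,"rx":0,"ry":0,"rz":2.1,"jaw":1},{"dx":0.005,"dy":0,"dz":0,"rx":0,"ry":0,"rz":2.1,"jaw":1},{"dx":0.005,"dy":0,"dz":0,"rx":0,"ry":0,"rz":2.1,"jaw":1},{"dx":0.005,"dy":0,"dz":0,"rx":0,"ry":0,"rz":2.1,"jaw":1},{"dx":0.005,"dy":0,"dz":0,"rx":0,"ry":0,"rz":2.1,"jaw":1}]'

```text
time: 6.78
tcp_pos: [451.2, 45.6, 56.5]
tool_rot: [0.001, 0.839, 0.544, 0.001]
wrist_force: [-0.2, -0.8, 1.3]
finger_gap: 0.2
grasp_force: 0.5
```

>>> drive_tool --targets '[{"dx":0.005,"dy":0,"dz":0,"rx":0,"ry":0,"rz":2.1,"jaw":1},{"dx":0.005,"dy":0,"dz":0,"rx":0,"ry":0,"rz":2.1,"jaw":1},{"dx":0.005,"dy":0,"dz":0,"rx":0,"ry":0,"rz":2.1,"jaw":1},{"dx":0.005,"dy":0,"dz":0,"rx":0,"ry":0,"rz":2.1,"jaw":1},{"dx":0.003,"dy":0,"dz":0,"rx":0,"ry":0,"rz":1.3,"jaw":1}]'

```text
time: 7.4
tcp_pos: [461.9, 66.0, 56.3]
tool_rot: [0.0, 0.882, 0.471, 0.001]
wrist_force: [0.2, 0.0, 0.0]
finger_gap: -0.1
grasp_force: 0.4
```

```bash
python3 -c "
from h import *
rep()"
```

```text
knobs [ 19.2  61.9  79.4 182.5 199.3 259.6 319.2] phase60 15.468702885318171
salt 0.0 0.0
tcp [461.99230593  66.30336736  56.12944343] 135.0414743565671 147.27553428194875 [-0.02506295 -0.40910195  0.14638878]
head 56.12257513842472
```

>>> drive_tool --targets '[{"dx":0.005,"dy":0,"dz":0,"rx":0,"ry":0,"rz":2.1,"jaw":1},{"dx":0.005,"dy":0,"dz":0,"rx":0,"ry":0,"rz":2.1,"jaw":1},{"dx":0.005,"dy":0,"dz":0,"rx":0,"ry":0,"rz":2.1,"jaw":1},{"dx":0.004,"dy":0,"dz":0,"rx":0,"ry":0,"rz":1.7,"jaw":1},{"dx":0.003,"dy":0,"dz":0,"rx":0,"ry":0,"rz":1.3,"jaw":1}]'

```text
time: 8.07
tcp_pos: [474.9, 83.5, 55.5]
tool_rot: [0.0, 0.918, 0.397, 0.0]
wrist_force: [-0.8, -1.4, 0.9]
finger_gap: 0.3
grasp_force: 0.4
```

>>> drive_tool --targets '[{"dx":-0.004,"dy":-0.002,"dz":0,"rx":0,"ry":0,"rz":0,"jaw":1},{"dx":-0.006,"dy":-0.006,"dz":-0.01,"rx":0,"ry":0,"rz":0,"jaw":1},{"dx":0,"dy":-0.01,"dz":-0.04,"rx":0,"ry":0,"rz":0,"jaw":1},{"dx":0,"dy":-0.02,"dz":-0.05,"rx":0,"ry":0,"rz":0,"jaw":1},{"dx":0,"dy":-0.02,"dz":-0.05,"rx":0,"ry":0,"rz":0,"jaw":1}]'

```text
time: 8.7
tcp_pos: [424.4, 115.9, 207.4]
tool_rot: [0.0, 0.918, 0.398, 0.0]
wrist_force: [0.2, -0.1, 0.7]
finger_gap: 0.0
grasp_force: 0.0
```

```bash
python3 -c "
from h import *
rep()"
```

```text
knobs [  9.9  53.   70.1 130.2 190.1 250.3 310.2] phase60 8.538338490419223
salt 54.93113568878841 156.64158785991654
tcp [425.08618752 117.61495994 215.67813602] 195.2142848628365 140.44543175008047 [-0.06699164 -0.16984406  5.98730188]
head 46.92806026533751
```

>>> drive_tool --targets '[{"dx":0.02,"dy":-0.02,"dz":0,"rx":0,"ry":0,"rz":0,"jaw":1},{"dx":0.03,"dy":-0.03,"dz":0,"rx":0,"ry":0,"rz":0,"jaw":1},{"dx":0.03,"dy":-0.03,"dz":0,"rx":0,"ry":0,"rz":0,"jaw":1},{"dx":0.03,"dy":-0.03,"dz":0,"rx":0,"ry":0,"rz":0,"jaw":1},{"dx":0,"dy":0,"dz":0,"rx":0,"ry":0,"rz":0,"jaw":1}]'

```text
time: 9.38
tcp_pos: [419.6, 273.1, 205.4]
tool_rot: [-0.0, 0.917, 0.399, -0.0]
wrist_force: [-0.1, -0.7, 1.3]
finger_gap: -0.1
grasp_force: 0.0
```

```bash
python3 -c "
from h import *
rep('top3')"
```

```text
knobs [  9.8  54.9  70.1 130.2 190.1 250.1 310.2] phase60 8.497820006950528
salt 55.34473448094506 156.58857026756573
tcp [419.91777925 271.81246938 205.45080722] 319.07075932627345 119.20421078307915 [ 0.66176367 -0.54526434 -0.08352728]
head 46.99909650789893
```

View pics/top3.png

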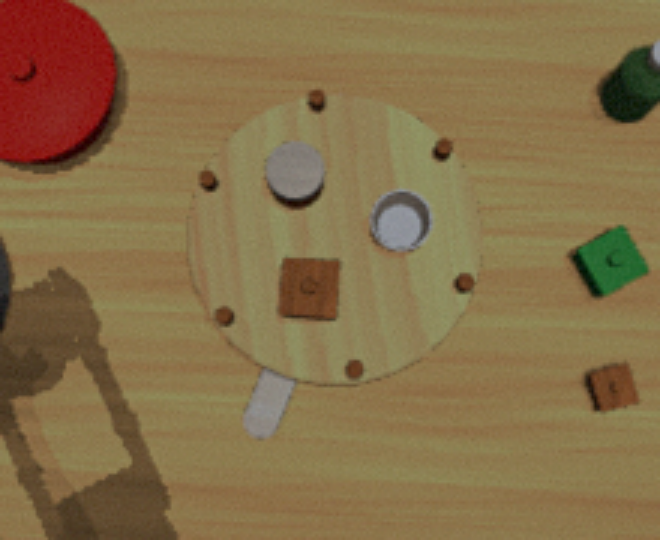

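The picture shows the box at (310,288) in line with the tongue at (269,405). After correcting for the height of its lid, the box stands at about 159.4° against the tongue's 160°. The arm is clear and nothing else has moved.

```bash
python3 -c "
from h import *
print(manip.hand_in())"
```

```text
the job is handed in; nothing more can be done
None
```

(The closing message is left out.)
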